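# Close the tea caddy and hang it at its place on the rack

## Robot

A 7-joint arm with a two-finger parallel gripper is mounted at the origin on a cart in front of the work surface, level with it; the furniture and walls round the work are solid. World frame = base frame: x ahead of the robot, y to its left, z up, the work surface at z = 0. Lengths are in m, angles in rad, forces in N, time in s.
With the tool pointing down it reaches from about 0.4 to 0.85 m from the base axis. Payload 4.5 kg.
Tool frame: the origin (TCP) lies at the centre of the arm's flange, where the gripper is bolted on; the fingertips stand 166 mm ahead of it and the grasp point (between the pads) lies 147 mm ahead of it (r.grip_depth is the distance from the TCP to the grasp point, in m); z points along the fingers, y is the line along which they close (so a half turn about z gives the same grasp; the last joint's range is limited). The gripper opens to 88 mm and grips with 3 to 60 N. Pads are 18 mm wide; open, the fingers measure 123 mm over their backs; the gripper's body (75 mm by 187 mm) begins 45 mm behind the grasp point.
Start: joints at [-1.208, 0.689, -0.195, 1.565, 0.157, 0.902, -0.215], TCP at [0.202, 0.592, 0.405] pointing down, gripper open.
Joint ranges: [-3.01, 3.01], [-0.46, 2.08], [-1.47, 1.51], [0.13, 2.56], [-1, 4.14], [0.04, 2.09], [-2.66, 2.66]. Speed limits (rad/s): [2.57, 2.57, 3.14, 3.14, 3.14, 3.14, 3.14].

## Interface

Orientations are given as a unit quaternion [x, y, z, w].
In Python, from plant import status, cams, r, finder gives the robot as it stands.
- The arm moves only by the tool play_rows, never from a script. Its argument "rows" is a list of rows, each a list of 7 numbers: the opening in per cent of the stroke, from 0 (shut) to 100 (fully open), then the shift along the tool's x, y, z in m, then the turn, a rotation vector about the tool's x, y, z in degrees. A call has 1 to 8 rows; each row shifts and turns the commanded pose from where the row before left it, along the tool's axes as they then stand; what a row does not reach is not made up. A row lasts 1/8 s, in which the tool goes at most 62.5 mm and 10.7 degrees, less where a joint would pass 70% of its speed; a pose out of reach is approached as far as the arm can. A call with a gripper value outside its range is refused whole. The fingers move at their own pace and stop on an object; "grip_force" is the grip in N (left out, the last holds). Time passes only in rows, so rows that do not move let the fingers close. It gives the time, the measured TCP pose, the force, the opening and the grip force at its end, in the units of the state.
- status.get_state(): the state, without advancing time (a new reading comes with each control period).
- cams.snapshot(name): name is "side" or "top"; returns the picture (420x560x3 uint8, red, green, blue); there is no depth.
- cams.camera_params(name): a dict with "vfov" (degrees; the focal length in pixels is half the picture's height over the tangent of half this angle, whatever the lens; pixels are square), "cx", "cy" (the principal point, pixels), "distortion" ([k1, k2, p1, p2, k3] as OpenCV has them; the pictures are not rectified), "R" (3x3) and "t" (3): a world point X has camera coordinates R X + t. Camera axes: x right, y down, z forward; pixel columns grow to the right and rows downward; lengths in m; the calibration is good to about 2 mm. A picture is of the moment at which its call begins. camera_params takes no time and is no camera call.
- r.finish_job(): hands the job in; it is judged then, once.
Trained networks look in the newest picture that a camera, given by its name, has taken for a name from the list of things; names that differ only in an ending like _2 or _b are one class to them, and where a whole thing is asked for, a point or a joint stands for the part that bears it (a point fixed in the world has none). Each returns a list of dicts, best first, with "score" (0 to 1); they miss things now and then, are a little off and sometimes report something else, mostly with a low value. They report only what shows in the picture. A call takes as long as a camera call.
- finder.spot_in(camera, label): "at" ([x, y, z] in m, in the coordinates of the camera as it stood for that picture, good to about 4 mm: the middle of the surface that is visible of it).
- finder.regions_of(camera, label): "mask" (420x560 bool, what is visible of it).
The state is a dict: "clock": time; "q": joint angles; "qd": joint speeds; "joint_torque": joint torques, N m; "tool_pos": TCP position; "eef_rot": TCP orientation; "contact_force": force on the tool from outside, world axes, zero at the start; "moment": the same for the moment, N m; "opening": opening from 0.0 (shut) to 1.0 (fully open); "finger_force": force on a finger pad.
Only numpy, scipy, OpenCV 4.12 (cv2) and the standard library are available. Lean on these libraries where they do the work, as an engineer would, in place of code of your own. Each camera call takes 0.05 s, during which the arm holds its last target. There are 200 camera calls.

## Task

The tea caddy has just been refilled. Press the front edge of its green lid down until it clicks shut, hook the caddy onto the rack's upper rail at the open stretch beside the shelf, then slide it along the rail, in under the shelf, until it hangs centred below the green tag. Leave it hanging by itself, and do not push the other things about.

Things in the scene. Friction and masses are not known exactly. Their poses are not given: they have to be found in the camera images.
- caddy_center (a point): Centre of the loose tea caddy, 68 mm above its underside: a stiff white box, 48 mm deep (x) x 58 wide (y) x 136 high, 0.25 to 0.4 kg, open under its green lid (50 mm wide, top at 143 mm when shut), a flat steel hook at its back rising to 188 mm. Axes: z up, -x to its front (green label, lid's front edge). Grasp it across its two plain sides, 58 mm apart along y.
- caddy_hook (a point): Point in the caddy's hook where the rail's axis belongs, 37 mm behind (+x) and 110 mm above caddy_center, axes as the caddy's. The hook is a plate 30 mm wide and 4 mm thick: up in front of the rail, over it, down behind it. Its slot reaches 9 mm before and behind this point; its underside lies 6 mm above it. Hanging, this point comes within about 3 mm of the rail's axis.
- hook_tip (a point): Free lower end of the hook's rear tongue, flared outwards: 14.5 mm behind (+x) and 17 mm below caddy_hook. To pass over the rail, the caddy must be at least 23 mm above its hanging height.
- lid_press (a point): Point on top of the lid, on its middle line, 13 mm behind its front edge: press here, straight down. With the lid shut it lies 20 mm in front of and 75 mm above caddy_center; the standing caddy does not tip when pressed here.
- caddy_lid (a joint): Angle of the caddy's lid, hinged along the top of its back: 0 rad is shut. Unlatched, a weak spring holds it ajar at about 0.33 rad. Pressed down it meets a spring catch at about 0.1 rad; 4 to 6 N push it past to a firm stop, and it then stays shut below 0.03 rad.
- rail_mid (a point): Middle of the axis of the fixed rack's upper rail, 258 mm above the worktop; y along the rail, z up, x away from the robot. Steel tube of 12 mm diameter; at y = +250 and -250 mm it bends down into end posts. From y = -245 to +75 mm a wooden shelf covers it, 20 mm above its axis: there the hook cannot be lifted over the rail. From y = +75 to +240 mm it is open above.
- shelf_edge (a point): Lower front corner of the shelf at its end next to the rail's open stretch: 21 mm in front of the rail's axis, 20 mm above it. The shelf is 16 mm thick. A caddy hanging below it has its centre 37 mm in front of the rail, just before the front edge, so a tool that holds it there must lean back towards the robot.
- rest_bar (a point): Middle of the rack's lower bar, a tube of 12 mm diameter parallel to the upper rail, 153 mm below and 6 mm in front of it. The back of a hanging caddy rests against it, which keeps it nearly plumb.
- tag_green: Green tag clipped to the shelf's front edge, 46 mm wide, 22 mm high; origin at the middle of its lower edge, y along the rail. The caddy's middle must hang below it. It is one of three tags (the others are yellow and blue), about 75 mm apart, whose order changes.
- tea_box: Loose printed tea carton, 71 x 117 x 64 mm high, lying on the worktop; origin under its centre. To be left alone.
- mug: Loose white mug, 80 mm in diameter with a handle (115 mm overall), 91 mm high; origin under its centre. To be left alone.
- pea_tin: Loose food tin, 76 mm in diameter, 58 mm high; origin under its centre. To be left alone.
- spice_jar_a: Loose spice jar with a green cap, 46 mm in diameter, 106 mm high, on the shelf; origin under its centre. To be left alone.
- spice_jar_b: A second such spice jar on the shelf. To be left alone.
- spice_jar_c: A third such spice jar on the shelf. To be left alone.

How it is judged:
On the way:
1. the caddy is hooked over the upper rail in the open stretch beside the shelf (z of caddy_hook in the frame of rail_mid between -0.01 and 0.01 m and x of caddy_hook in the frame of rail_mid between -0.01 and 0.01 m and y of caddy_hook in the frame of rail_mid between 0.075 and 0.235 m), for 0.2 s.
At the end, for the whole second after the job is handed in: the lid is clicked shut (under 0.05 rad); the caddy hangs by its hook on the upper rail (rail within 6 mm of its place in height, 10 mm in depth), plumb within 0.15 rad, its middle within 12 mm of the green tag's middle along the rail, and stays so after release (value of joint caddy_lid below 0.05 rad and z of caddy_hook in the frame of rail_mid between -0.006 and 0.006 m and x of caddy_hook in the frame of rail_mid between -0.01 and 0.01 m and y of caddy_center in the frame of tag_green between -0.012 and 0.012 m and angle between caddy_center's own z axis and vertical below 0.15 rad); the robot touches nothing.
It fails at once if the tea carton is pushed more than 30 mm (distance of tea_box from where it was at the start of the episode above 0.03 m).
It fails at once if the mug is pushed more than 30 mm (distance of mug from where it was at the start of the episode above 0.03 m).
It fails at once if the food tin is pushed more than 30 mm (distance of pea_tin from where it was at the start of the episode above 0.03 m).
It fails at once if a spice jar is pushed more than 30 mm (distance of any of spice_jar_a, spice_jar_b, spice_jar_c from where it was at the start of the episode above 0.03 m).
It also fails if it takes over 54 s, if anything falls off the work surface, if the arm or the gripper's body presses on something with over 40 N, if the wrist force passes 120 N, or if a joint passes its speed limit or range.

## Working session

There is one attempt and no reset: what is moved stays moved. The work goes in short steps, Python scripts to look and compute and a tool call to move; the robot and the scene stay as the last step left them, time stands still between calls to the robot, and variables do not carry over. Pictures are saved under pics/ and viewed, at most 10 in all, crops included, and the job is handed in when it is done.

Besides the shell and the picture viewer there is one more tool, called after "Emit:" as name([rows], argument=value, ...), one row to a line, values as JSON. play_rows: Moves the arm, as the interface text tells. Its arguments: {"type":"object","properties":{"rows":{"type":"array","items":{"type":"array","items":{"type":"number"}}},"grip_force":{"type":"number"}},"required":["rows"]}

```bash
ls; mkdir -p pics; cat > h.py <<'E'
import numpy as np, cv2
from plant import status, cams, r, finder
def P(n):
    p=cams.camera_params(n); f=210/np.tan(np.radians(p['vfov'])/2)
    K=np.array([[f,0,p['cx']],[0,f,p['cy']],[0,0,1]]); return K,np.array(p['distortion'],float),np.array(p['R']),np.array(p['t'])
def shot(n,fn=None):
    im=cams.snapshot(n)
    if fn: cv2.imwrite('pics/'+fn,im[:,:,::-1])
    return im
def ray(n,px):
    K,d,R,t=P(n); u=cv2.undistortPoints(np.array([[px]],float),K,d)[0,0]
    v=R.T@np.array([u[0],u[1],1]); return -R.T@t, v/np.linalg.norm(v)
def tri(*obs):
    A=np.zeros((3,3));b=np.zeros(3)
    for n,px in obs:
        c,v=ray(n,px);M=np.eye(3)-np.outer(v,v);A+=M;b+=M@c
    X=np.linalg.solve(A,b); return X
def proj(n,X):
    K,d,R,t=P(n); return cv2.projectPoints(np.array([X],float),cv2.Rodrigues(R)[0],t,K,d)[0][0,0]
def spot(n,l):
    K,d,R,t=P(n); return [(round(o['score'],2),np.round(R.T@(np.array(o['at'])-t),4)) for o in finder.spot_in(n,l)]
E
python3 - <<'E'
from h import *
for n in('side','top'):
    shot(n,n+'0.png'); K,d,R,t=P(n); print(n,-R.T@t,R[2])
    for l in ['caddy_center','caddy_hook','lid_press','rail_mid','shelf_edge','rest_bar','tag_green','tea_box','mug','pea_tin','spice_jar_a']:
        print(l,spot(n,l)[:3])
print(status.get_state())
E
```

```text
pics
side [-0.65711498  0.42326724  0.90215715] [ 0.83483868 -0.28682139 -0.46987006]
caddy_center [(0.55, array([0.5129, 0.1206, 0.1019]))]
caddy_hook [(0.74, array([0.5113, 0.1244, 0.0968]))]
lid_press []
rail_mid [(0.89, array([0.6777, 0.0979, 0.2086]))]
shelf_edge [(0.86, array([0.6806, 0.0958, 0.2071]))]
rest_bar [(0.78, array([0.6744, 0.1001, 0.2082]))]
tag_green []
tea_box []
mug [(0.51, array([ 0.5812, -0.3682,  0.076 ])), (0.5, array([0.6759, 0.0996, 0.2064]))]
pea_tin [(0.57, array([0.4732, 0.3418, 0.0505]))]
spice_jar_a [(0.65, array([ 0.7379, -0.1378,  0.3673]))]
top [0.38330818 0.00930334 1.37812022] [ 0.18300751 -0.02019528 -0.98290407]
caddy_center [(0.92, array([0.5355, 0.1093, 0.1534]))]
caddy_hook [(0.76, array([0.5358, 0.1103, 0.1547]))]
lid_press [(0.68, array([0.5263, 0.1166, 0.1532]))]
rail_mid [(0.71, array([ 0.7117, -0.0227,  0.2926])), (0.36, array([ 0.5848, -0.3419,  0.0372])), (0.34, array([ 0.4279, -0.2688,  0.0617]))]
shelf_edge [(0.95, array([ 0.7069, -0.023 ,  0.2932]))]
rest_bar [(0.63, array([ 0.7045, -0.0211,  0.2943]))]
tag_green [(0.55, array([ 0.6
[... 311 characters left out ...]
8114,  0.68911744, -0.19461574,  1.56528811,  0.15732457,
        0.90249256, -0.2150806 ]), 'qd': array([ 1.65047476e-03,  3.61733889e-05,  4.93895751e-04,  1.01609180e-03,
       -3.54457335e-04, -2.21293784e-03,  4.45732785e-04]), 'joint_torque': array([-2.12186269e-04, -5.27504039e+01, -1.26682889e+00, -1.53749853e+01,
       -5.18580247e-02, -7.60170842e-04,  2.16119628e-05]), 'tool_pos': array([0.20180531, 0.5915414 , 0.4047354 ]), 'eef_rot': array([1.63634560e-01, 9.86521023e-01, 4.07924233e-05, 3.56950265e-06]), 'contact_force': array([-0.48166531, -0.69271045, -0.27713919]), 'moment': array([-0.05939166,  0.04637051, -0.01261038]), 'finger_force': 0.0, 'opening': 0.9983034772659559}
```

```bash
python3 - <<'E'
import cv2
a=cv2.imread('pics/side0.png');b=cv2.imread('pics/top0.png')
cv2.imwrite('pics/s1.png',cv2.resize(a,(800,600),interpolation=cv2.INTER_CUBIC));cv2.imwrite('pics/t1.png',cv2.resize(b,(800,600),interpolation=cv2.INTER_CUBIC))
E
```

```text
(no output)
```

View pics/s1.png

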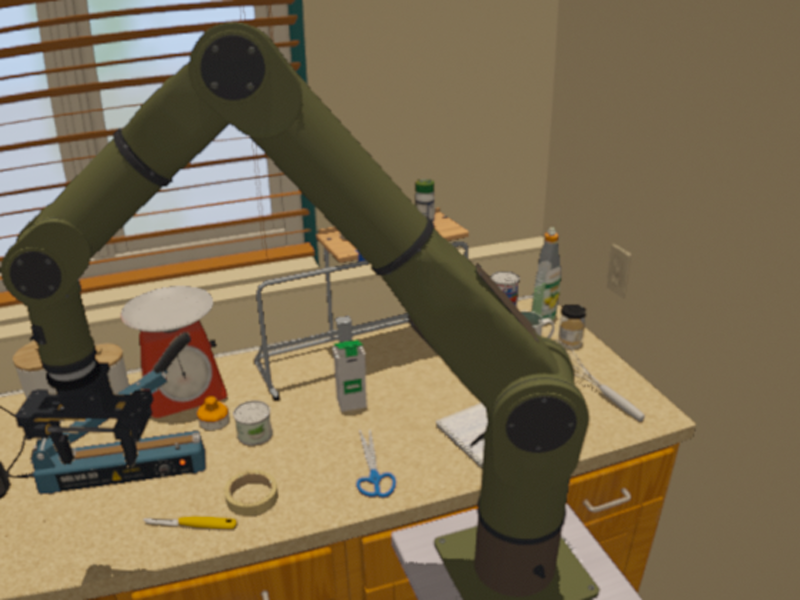

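View pics/t1.png

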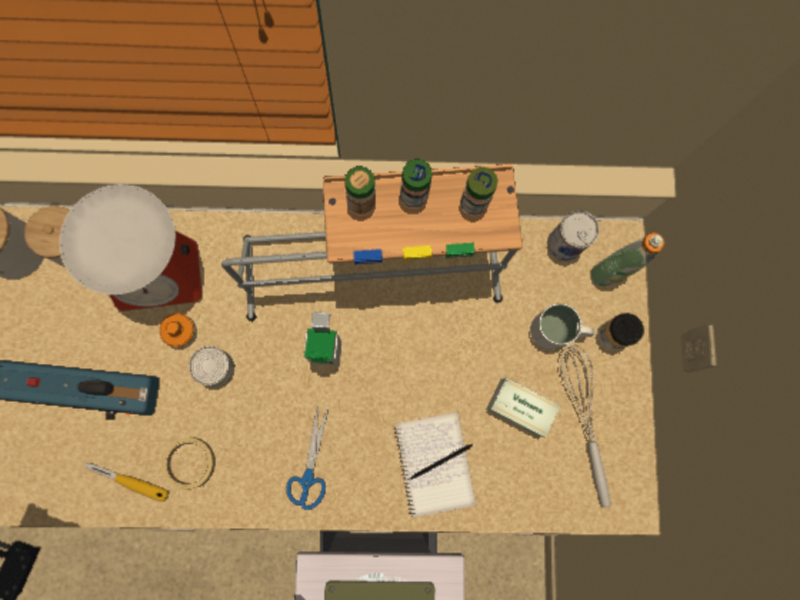

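```bash
python3 - <<'E'
import cv2,numpy as np
a=cv2.imread('pics/side0.png');b=cv2.imread('pics/top0.png')
# top crop cols 150-370 rows 145-265 ; side crop cols 170-340 rows 120-300
t=cv2.resize(b[110:265,150:370],None,fx=3.6,fy=3.6,interpolation=cv2.INTER_CUBIC)
s=cv2.resize(a[150:300,170:330],None,fx=4,fy=4,interpolation=cv2.INTER_CUBIC)
cv2.imwrite('pics/tc.png',t);cv2.imwrite('pics/sc.png',s);print(t.shape,s.shape)
E
```

```text
(558, 792, 3) (600, 640, 3)
```

View pics/tc.png

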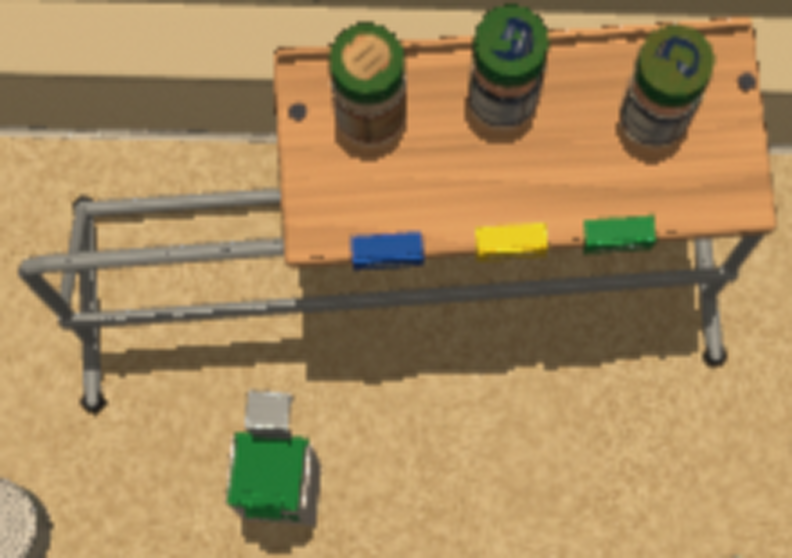

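View pics/sc.png

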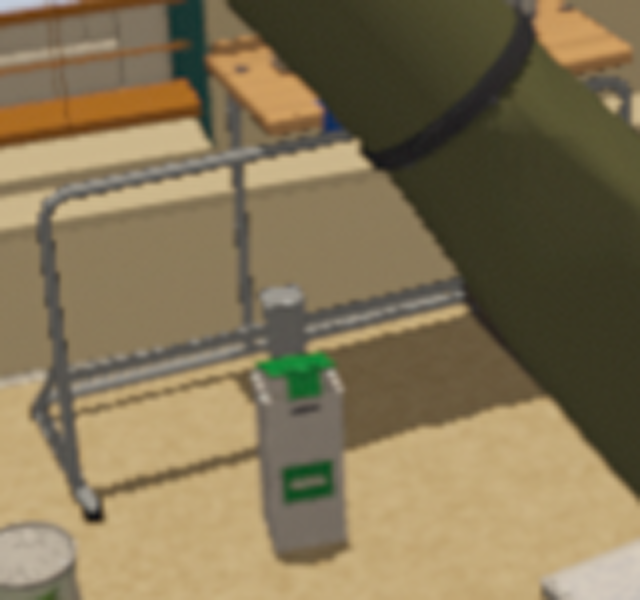

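```bash
cat > m.py <<'E'
from h import *
from scipy.optimize import least_squares
T=lambda x,y:((x+.5)/3.6-.5+150,(y+.5)/3.6-.5+110)
S=lambda x,y:((x+.5)/4-.5+170,(y+.5)/4-.5+150)
def atz(n,px,z):
    c,v=ray(n,px); return c+v*(z-c[2])/v[2]
L=.33
def lid(x,y,z=75,a=L):
    dx,dz=x-24,z-70; return (24+dx*np.cos(a)+dz*np.sin(a)*1, y, 70-dx*np.sin(a)+dz*np.cos(a))
obs=[('top',T(248,393),(50,15,120)),('top',T(291,395),(50,-15,120)),
('top',T(237,433),lid(24,25)),('top',T(308,436),lid(24,-25)),('top',T(230,507),lid(-33,25)),('top',T(303,518),lid(-33,-25)),
('side',S(280,553),(-24,29,-68)),('side',S(345,545),(-24,-29,-68)),('side',S(264,295),(24,15,120)),('side',S(303,293),(24,-15,120))]
def X(p,m):
    m=np.array(m)/1000;c,s=np.cos(p[2]),np.sin(p[2]);return np.array([p[0]+c*m[0]-s*m[1],p[1]+s*m[0]+c*m[1],.068+m[2]+p[3]])
f=lambda p:np.concatenate([proj(n,X(p,m))-px for n,px,m in obs])
s=least_squares(f,[.53,.11,0,0],loss='soft_l1');print('caddy',s.x);print(np.round(f(s.x).reshape(-1,2),1).tolist())
# rail
for x,y in[(50,262),(150,256),(270,248)]: print('rail@.258 top',atz('top',T(x,y),.258))
for x,y in[(80,188),(240,158),(355,139)]: print('rail@.258 side',atz('side',S(x,y),.258))
for x,y in[(100,320),(300,304),(500,292),(690,279)]: print('rest@.105 top',atz('top',T(x,y),.105))
print('corner',tri(('top',T(26,267)),('side',S(47,203))))
print('shelf corner top',atz('top',T(287,262),.294), 'right',atz('top',T(776,231),.294))
for k,x in zip('byg',[(388,250),(512,240),(620,232)]): print('tag',k,atz('top',T(*x),.287))
for l in ['caddy_center','tag_green']:
    shot('top')
    for o in finder.regions_of('top',l)[:1]:
        ys,xs=np.nonzero(o['mask']);print(l,o['score'],xs.mean(),ys.mean(),xs.min(),xs.max(),ys.min(),ys.max())
        if l=='tag_green':print(atz('top',(xs.mean(),ys.mean()),.287))
E
python3 m.py
```

```text
caddy [ 0.53093862  0.11419966 -0.03964891  0.00194564]
[[-0.2, -0.4], [-0.1, -0.3], [-0.1, 0.5], [-0.4, 0.7], [-0.6, 0.0], [-1.0, -1.9], [-0.1, -0.8], [2.0, -2.3], [1.4, 2.0], [1.5, 0.9]]
rail@.258 top [0.65415407 0.25356776 0.258     ]
rail@.258 top [0.65966261 0.18805038 0.258     ]
rail@.258 top [0.66684638 0.1090597  0.258     ]
rail@.258 side [0.65707689 0.24398259 0.258     ]
rail@.258 side [0.66337969 0.11842427 0.258     ]
rail@.258 side [0.663911   0.02573335 0.258     ]
rest@.105 top [0.64749855 0.24727473 0.105     ]
rest@.105 top [0.66285211 0.09873836 0.105     ]
rest@.105 top [ 0.67525253 -0.05123441  0.105     ]
rest@.105 top [ 0.68835759 -0.19483745  0.105     ]
corner [0.65168551 0.2703871  0.25281972]
shelf corner top [0.64873213 0.09465768 0.294     ] right [ 0.67617839 -0.22069527  0.294     ]
tag b [0.65983877 0.03026054 0.287     ]
tag y [ 0.6682687  -0.04999715  0.287     ]
tag g [ 0.67516792 -0.12026071  0.287     ]
caddy_center 0.9 225.26880222841226 239.025069637883 213 238 219 255
tag_green 0.63 321.5449735449736 174.72486772486772 312 331 170 180
[ 0.67360199 -0.11951625  0.287     ]
```

```bash
cat > plan.py <<'E'
from h import *
from scipy.spatial.transform import Rotation as Ro, Slerp
import json,math
def toolR(yaw,tilt): # y_t=(-sin yaw,cos yaw,0); tilt forward from down
    return Ro.from_euler('z',yaw)*Ro.from_euler('y',-tilt)*Ro.from_matrix(np.array([[-1,0,0],[0,1,0],[0,0,-1]],float).T)
def plan(pos,R,op,n=None,depth=0,prt=True):
    """move point `depth` ahead of TCP to pos with orientation R, straight line of that point"""
    s=status.get_state(); R0=Ro.from_quat(s['eef_rot']); p0=s['tool_pos']+R0.apply([0,0,depth])
    pos=np.array(pos)
    ang=np.degrees((R0.inv()*R).magnitude())
    n=n or max(1,math.ceil(np.linalg.norm(pos-p0)/.055),math.ceil(ang/9))
    sl=Slerp([0,1],Ro.concatenate([R0,R])); rows=[];cp=s['tool_pos'];cr=R0
    for i in range(1,n+1):
        Ri=sl(i/n);pi=p0+(pos-p0)*i/n-Ri.apply([0,0,depth])
        sh=np.round(cr.inv().apply(pi-cp),4);tu=np.round((cr.inv()*Ri).as_rotvec(degrees=True),2)
        rows.append([op]+sh.tolist()+tu.tolist());cp=cp+cr.apply(sh);cr=cr*Ro.from_rotvec(tu,degrees=True)
    print(n,'dist',np.round(pos-p0,4),'ang',round(ang,1));print(json.dumps(rows))
def now(depth=.147):
    s=status.get_state();R=Ro.from_quat(s['eef_rot']);print('t',round(s['clock'],2),'pt',np.round(s['tool_pos']+R.apply([0,0,depth]),4),'z',np.round(R.apply([0,0,1]),3),'y',np.round(R.apply([0,1,0]),3),'F',np.round(s['contact_force'],1),'op',round(s['opening'],3),'ff',round(s['finger_force'],1))
E
python3 - <<'E'
from plan import *
print(toolR(0,.785).apply([[0,0,1],[0,1,0]]))
now(.166); plan([.511,.115,.215],toolR(-.04,0),0,depth=.166)
E
```

```text
[[ 0.70682518  0.         -0.70738827]
 [ 0.          1.          0.        ]]
t 1.4 pt [0.2018 0.5915 0.2387] z [ 0.  0. -1.] y [0.323 0.946 0.   ] F [-0.4 -0.2  0.9] op 0.998 ff 0.0
11 dist [ 0.3092 -0.4765 -0.0237] ang 16.5
[[0, -0.0406, -0.0319, 0.0022, 0.0, 0.0, -1.5], [0, -0.0397, -0.033, 0.0021, 0.0, 0.0, -1.51], [0, -0.0389, -0.034, 0.0022, 0.0, 0.0, -1.5], [0, -0.0379, -0.035, 0.0021, 0.0, 0.0, -1.51], [0, -0.0371, -0.036, 0.0022, 0.0, 0.0, -1.5], [0, -0.036, -0.037, 0.0021, 0.0, 0.0, -1.5], [0, -0.0351, -0.0379, 0.0022, 0.0, 0.0, -1.51], [0, -0.0341, -0.0388, 0.0022, 0.0, 0.0, -1.5], [0, -0.033, -0.0397, 0.0021, 0.0, 0.0, -1.51], [0, -0.032, -0.0405, 0.0022, 0.0, 0.0, -1.5], [0, -0.0309, -0.0414, 0.0021, 0.0, 0.0, -1.5]]
```

Emit:
play_rows([
  [0, -0.041, -0.032, 0.002, 0, 0, -1.5],
  [0, -0.04, -0.033, 0.002, 0, 0, -1.5],
  [0, -0.039, -0.034, 0.002, 0, 0, -1.5],
  [0, -0.038, -0.035, 0.002, 0, 0, -1.5],
  [0, -0.037, -0.036, 0.002, 0, 0, -1.5],
  [0, -0.036, -0.037, 0.002, 0, 0, -1.5],
  [0, -0.035, -0.038, 0.002, 0, 0, -1.5],
  [0, -0.034, -0.039, 0.002, 0, 0, -1.5],
], grip_force=10)

```text
clock: 2.4
tool_pos: [0.428, 0.2429, 0.3889]
eef_rot: [0.059, 0.998, 0.0, 0.0]
contact_force: [0.8, -0.2, -0.2]
opening: 0.115
finger_force: 0.0
```

```bash
python3 - <<'E'
from plan import *
now(.166); plan([.511,.115,.205],toolR(-.04,0),0,depth=.166)
E
```

```text
t 2.4 pt [0.4281 0.243  0.2229] z [ 0.001  0.001 -1.   ] y [0.118 0.993 0.001] F [ 0.8 -0.2 -0.2] op 0.115 ff 0.0
3 dist [ 0.0829 -0.128  -0.0179] ang 4.5
[[0, -0.0325, -0.0391, 0.006, 0.01, 0.01, -1.5], [0, -0.0315, -0.0399, 0.0059, 0.01, 0.02, -1.49], [0, -0.0304, -0.0407, 0.006, 0.01, 0.01, -1.5]]
```

Emit:
play_rows([
  [0, -0.032, -0.039, 0.006, 0, 0, -1.5],
  [0, -0.031, -0.04, 0.006, 0, 0, -1.5],
  [0, -0.03, -0.04, 0.006, 0, 0, -1.5],
  [0, 0, 0, 0, 0, 0, 0],
])

```text
clock: 2.9
tool_pos: [0.5105, 0.1125, 0.3701]
eef_rot: [0.025, 1.0, -0.001, 0.0]
contact_force: [-0.5, -0.2, -0.0]
opening: 0.004
finger_force: 0.0
```

```bash
python3 - <<'E'
from plan import *
now(.166); 
a=shot('side');b=shot('top')
a=cv2.resize(a[180:315,160:300],(560,540),interpolation=cv2.INTER_CUBIC);b=cv2.resize(b[180:270,150:270],(720,540)[:2] if 0 else (240,180))
cv2.imwrite('pics/p1.png',a[:,:,::-1])
for l in ['caddy_center','lid_press']: print(l,spot('side',l)[:2],spot('top',l)[:2])
E
```

```text
t 2.9 pt [0.5106 0.112  0.2041] z [ 0.    -0.003 -1.   ] y [ 0.05   0.999 -0.003] F [-0.5 -0.2 -0. ] op 0.004 ff 0.0
caddy_center [(0.77, array([0.5114, 0.1234, 0.0947]))] [(0.57, array([ 0.7106, -0.0249,  0.2968]))]
lid_press [(0.72, array([ 0.669 , -0.1153,  0.2854]))] []
```

View pics/p1.png

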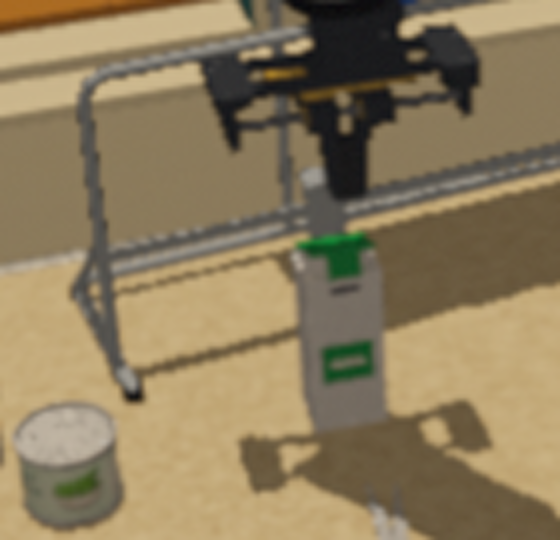

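Emit:
play_rows([
  [0, 0, 0.002, 0.024, 0, 0, 0],
  [0, 0, 0, 0.018, 0, 0, 0],
  [0, 0, 0, 0.006, 0, 0, 0],
  [0, 0, 0, 0.006, 0, 0, 0],
])

```text
clock: 3.7
tool_pos: [0.5086, 0.1198, 0.3169]
eef_rot: [0.02, 1.0, 0.0, 0.0]
contact_force: [-0.0, 0.8, -0.2]
opening: 0.008
finger_force: 0.2
```

Emit:
play_rows([
  [0, 0, 0, 0.003, 0, 0, 0],
  [0, 0, 0, 0.003, 0, 0, 0],
])

```text
clock: 3.95
tool_pos: [0.5085, 0.1196, 0.3113]
eef_rot: [0.02, 1.0, 0.0, 0.0]
contact_force: [-0.8, 0.8, 2.7]
opening: 0.005
finger_force: 1.1
```

Emit:
play_rows([
  [0, 0, -0.003, 0.003, 0, 0, 0],
  [0, 0, 0, 0.002, 0, 0, 0],
  [0, 0, 0, 0, 0, 0, 0],
])

```text
clock: 4.32
tool_pos: [0.5087, 0.1178, 0.3086]
eef_rot: [0.02, 1.0, 0.001, 0.002]
contact_force: [-5.9, 2.8, 25.8]
opening: 0.004
finger_force: 12.9
```

Emit:
play_rows([
  [0, 0, 0, -0.03, 0, 0, 0],
  [100, 0, 0, -0.05, 0, 0, 0],
])

```text
clock: 4.58
tool_pos: [0.5084, 0.1156, 0.3857]
eef_rot: [0.02, 1.0, -0.001, -0.001]
contact_force: [1.2, 0.4, 0.4]
opening: 0.095
finger_force: 0.0
```

```bash
python3 - <<'E'
from plan import *
now(); plan([.455,.115,.187],toolR(-.04,.785),100,depth=.147)
E
```

```text
t 4.58 pt [0.508  0.1154 0.2387] z [-0.003 -0.001 -1.   ] y [ 0.041  0.999 -0.001] F [1.2 0.4 0.4] op 0.095 ff 0.0
6 dist [-0.053  -0.0004 -0.0517] ang 45.1
[[100, 0.028, -0.0005, 0.0099, -0.01, -7.52, -0.0], [100, 0.0291, -0.0004, 0.0087, -0.02, -7.52, -0.01], [100, 0.03, -0.0005, 0.0073, -0.01, -7.52, -0.0], [100, 0.0307, -0.0004, 0.0059, -0.02, -7.52, -0.01], [100, 0.0312, -0.0005, 0.0043, -0.01, -7.52, 0.0], [100, 0.0314, -0.0005, 0.0027, -0.01, -7.52, -0.0]]
```

Emit:
play_rows([
  [100, 0.028, 0, 0.01, 0, -7.5, 0],
  [100, 0.029, 0, 0.009, 0, -7.5, 0],
  [100, 0.03, 0, 0.007, 0, -7.5, 0],
  [100, 0.031, 0, 0.006, 0, -7.5, 0],
  [100, 0.031, 0, 0.004, 0, -7.5, 0],
  [100, 0.031, 0, 0.003, 0, -7.5, 0],
  [100, 0, 0, 0, 0, 0, 0],
])

```text
clock: 5.45
tool_pos: [0.4126, 0.1024, 0.3412]
eef_rot: [0.025, 0.982, -0.066, 0.175]
contact_force: [-0.6, -0.2, 0.6]
opening: 0.891
finger_force: 0.0
```

```bash
python3 - <<'E'
from plan import *
now(); plan([.529,.114,.113],toolR(-.04,.785),100,depth=.147)
a=shot('side');b=shot('top')
a=cv2.resize(a[180:300,190:290],(500,600),interpolation=cv2.INTER_CUBIC);b=cv2.resize(b[200:280,200:250],None,fx=6,fy=6,interpolation=cv2.INTER_CUBIC)
c=np.zeros((600,800,3),np.uint8);c[:,:500]=a;c[:480,500:]=b
cv2.imwrite('pics/p2.png',c[:,:,::-1])
E
```

```text
t 5.45 pt [0.4628 0.082  0.2046] z [ 0.341 -0.139 -0.93 ] y [ 0.072  0.99  -0.122] F [-0.6 -0.2  0.6] op 0.891 ff 0.0
3 dist [ 0.0662  0.032  -0.0916] ang 25.6
[[100, 0.0112, 0.0101, 0.036, -2.31, -8.18, 0.75], [100, 0.0164, 0.0087, 0.0377, -2.3, -8.19, 0.74], [100, 0.0218, 0.0074, 0.0385, -2.31, -8.18, 0.75]]
```

View pics/p2.png

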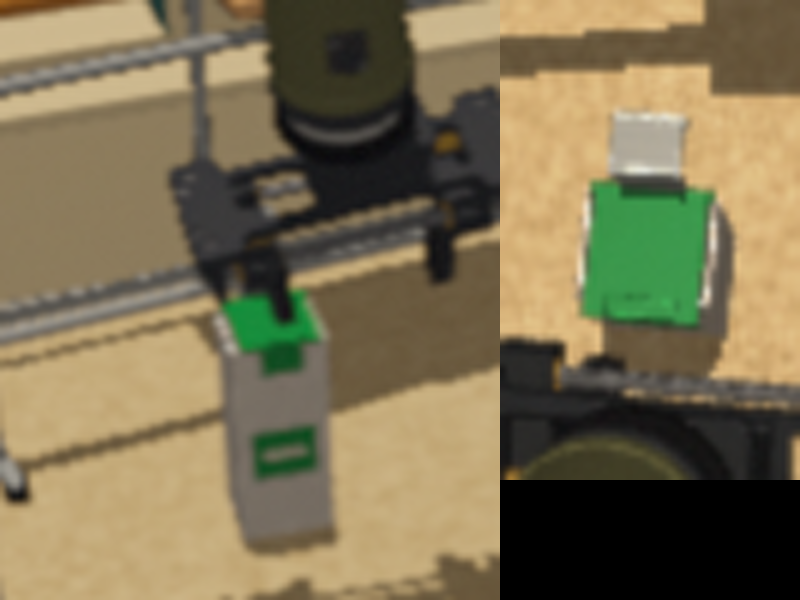

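```bash
cat > fit2.py <<'E'
from plan import *
from m import X,least_squares
T=lambda x,y:((x-500+.5)/6-.5+200,(y+.5)/6-.5+200)
S=lambda x,y:((x+.5)/5-.5+190,(y+.5)/5-.5+180)
obs=[('top',T(613,110),(50,15,120)),('top',T(688,116),(50,-15,120)),('top',T(592,180),(24,25,75)),('top',T(717,190),(24,-25,75)),('top',T(583,315),(-33,25,75)),('top',T(699,325),(-33,-25,75)),
('side',S(248,550),(-24,29,-68)),('side',S(333,540),(-24,-29,-68))]
f=lambda p:np.concatenate([proj(n,X([*p,0],m))-px for n,px,m in obs])
s=least_squares(f,[.53,.11,0],loss='soft_l1');print('caddy',s.x);print(np.round(f(s.x).reshape(-1,2),1).tolist())
E
python3 fit2.py | tail -2; python3 -c "
from plan import *
print(np.round(status.get_state()['q'],3))"
```

```text
caddy [ 0.53264367  0.11488142 -0.06509579]
[[0.3, -0.2], [-0.3, -0.2], [0.5, 0.6], [-1.0, 0.6], [-0.3, 0.1], [-0.2, 0.1], [-0.3, -2.4], [1.2, -3.6]]
[-0.375  0.554 -0.123  2.349  1.617  0.348 -0.528]
```

```bash
python3 - <<'E'
from plan import *
now(); plan([.450,.117,.195],toolR(-.05,.785),100,depth=.147,n=7)
E
```

```text
t 5.75 pt [0.4643 0.0823 0.2052] z [ 0.344 -0.138 -0.929] y [ 0.075  0.99  -0.12 ] F [0.4 0.2 0.8] op 1.001 ff 0.0
7 dist [-0.0143  0.0347 -0.0102] ang 25.4
[[100, 0.0115, 0.0025, 0.0003, -0.94, -3.48, 0.36], [100, 0.0115, 0.0026, 0.0001, -0.95, -3.48, 0.36], [100, 0.0116, 0.0025, 0.0001, -0.94, -3.48, 0.37], [100, 0.0115, 0.0025, 0.0001, -0.95, -3.48, 0.36], [100, 0.0116, 0.0024, -0.0001, -0.94, -3.48, 0.36], [100, 0.0116, 0.0025, -0.0001, -0.94, -3.48, 0.36], [100, 0.0116, 0.0025, -0.0003, -0.95, -3.48, 0.37]]
```

Emit:
play_rows([
  [100, 0.0115, 0.0025, 0, -0.95, -3.5, 0.36],
  [100, 0.0115, 0.0025, 0, -0.95, -3.5, 0.36],
  [100, 0.0115, 0.0025, 0, -0.95, -3.5, 0.36],
  [100, 0.0115, 0.0025, 0, -0.95, -3.5, 0.36],
  [100, 0.0115, 0.0025, 0, -0.95, -3.5, 0.36],
  [100, 0.0115, 0.0025, 0, -0.95, -3.5, 0.36],
  [100, 0.0115, 0.0025, 0, -0.95, -3.5, 0.36],
  [100, 0, 0, 0, 0, 0, 0],
])

```text
clock: 6.75
tool_pos: [0.3773, 0.1428, 0.2971]
eef_rot: [0.007, 0.944, -0.029, 0.328]
contact_force: [0.3, 0.7, -0.3]
opening: 0.997
finger_force: 0.0
```

```bash
python3 - <<'E'
from plan import *
now();print(np.round(status.get_state()['q'],3)); plan([.460,.117,.182],toolR(-.05,.785),100,depth=.147)
E
```

```text
t 6.75 pt [0.4683 0.1341 0.1819] z [ 0.619 -0.059 -0.784] y [ 0.032  0.998 -0.05 ] F [ 0.3  0.7 -0.3] op 0.997 ff 0.0
[ 0.05   1.111 -1.435  2.558  1.775  1.688 -0.947]
1 dist [-0.0083 -0.0171  0.0001] ang 7.3
[[100, 0.0236, -0.0207, -0.0031, -1.47, -6.63, 2.67]]
```

```bash
cat > fk.py <<'E'
from plan import *
import itertools,pickle
from scipy.optimize import least_squares
def fk(q,L,s,b,rt):
    h,l1,l2,l3,a1,a2,a3,a4=L
    R=Ro.from_euler('z',b);p=np.array([0,0,0.])
    def tr(v):
        nonlocal p;p=p+R.apply(v)
    tr([0,0,h]);R=R*Ro.from_euler('z',s[0]*q[0]);tr([a1,0,0]);R=R*Ro.from_euler('y',q[1]);tr([0,0,l1]);R=R*Ro.from_euler('z',s[1]*q[2])
    tr([a2,0,0]);R=R*Ro.from_euler('y',q[3]);tr([a3,0,l2]);R=R*Ro.from_euler('z',s[2]*q[4]);R=R*Ro.from_euler('y',q[5]);tr([a4,0,l3]);R=R*Ro.from_euler('z',s[3]*q[6]+rt)
    return p,R
if __name__=='__main__':
    st=status.get_state()
    D=[([-1.20818114,.68911744,-.19461574,1.56528811,.15732457,.90249256,-.2150806],[.20180531,.5915414,.4047354],[.1636,.98652,4e-5,3.6e-6],1),
    ([-.375,.554,-.123,2.349,1.617,.348,-.528],[.4128,.1026,.3418],[.024,.982,-.066,.1757],.3),
    (st['q'],st['tool_pos'],st['eef_rot'],1)]
    pickle.dump(D,open('D.pkl','wb'))
    best=[]
    for s in itertools.product([1,-1],repeat=4):
      for b0 in(0,np.pi/2,np.pi,-np.pi/2):
        def f(x):
            o=[]
            for q,p,e,w in D:
                P_,R_=fk(q,x[:8],s,x[8],x[9]);o+=list(w*(P_-p)*5)+list(w*(R_.inv()*Ro.from_quat(e)).as_rotvec())
            return np.array(o+list(.02*x[4:8]))
        for r0 in(0,np.pi,1.57,-1.57):
            z=least_squares(f,[.3,.35,.35,.1,0,0,0,0,b0,r0],max_nfev=60);best.append((z.cost,s,z.x))
    best.sort(key=lambda t:t[0])
    for c in best[:4]:print(c[0],c[1],np.round(c[2],4))
    pickle.dump(best[0],open('fk.pkl','wb'))
E
python3 fk.py
```

```text
0.000753443234552024 (-1, -1, -1, -1) [ 0.1586  0.6533  0.3686  0.0301 -0.0253  0.0087 -0.0077  0.0617 -0.056
  1.5205]
0.0007534432345520263 (-1, -1, -1, -1) [ 0.1586  0.6533  0.3686  0.0301 -0.0253  0.0087 -0.0077  0.0617 -0.056
  1.5205]
0.0007534432345520269 (-1, -1, -1, -1) [ 0.1586  0.6533  0.3686  0.0301 -0.0253  0.0087 -0.0077  0.0617 -0.056
  1.5205]
0.0007534432345520274 (-1, -1, -1, -1) [ 0.1586  0.6533  0.3686  0.0301 -0.0253  0.0087 -0.0077  0.0617 -0.056
 -4.7626]
```

```bash
cat > log.py <<'E'
from plan import *
import pickle
def log():
    D=pickle.load(open('D.pkl','rb'));st=status.get_state();D.append((st['q'],st['tool_pos'],st['eef_rot'],1));pickle.dump(D,open('D.pkl','wb'));now();print(np.round(st['q'],3))
E
python3 - <<'E'
from log import *
now(); plan([.50,.12,.30],toolR(-.05,.6),100,depth=.147,n=6)
E
```

```text
t 6.75 pt [0.4683 0.1341 0.1819] z [ 0.619 -0.059 -0.784] y [ 0.032  0.998 -0.05 ] F [ 0.3  0.7 -0.3] op 0.997 ff 0.0
6 dist [ 0.0317 -0.0141  0.1181] ang 5.0
[[100, -0.018, -0.0039, -0.012, -0.29, 0.66, 0.42], [100, -0.0179, -0.0037, -0.0122, -0.28, 0.66, 0.42], [100, -0.0178, -0.0036, -0.0124, -0.29, 0.67, 0.42], [100, -0.0177, -0.0033, -0.0126, -0.28, 0.66, 0.42], [100, -0.0175, -0.0032, -0.0128, -0.29, 0.66, 0.42], [100, -0.0174, -0.003, -0.013, -0.28, 0.66, 0.43]]
```

Emit:
play_rows([
  [100, -0.018, -0.004, -0.012, -0.3, 0.66, 0.4],
  [100, -0.018, -0.004, -0.012, -0.3, 0.66, 0.4],
  [100, -0.018, -0.004, -0.012, -0.3, 0.66, 0.4],
  [100, 0, 0, 0, 0, 0, 0],
])

```text
clock: 7.25
tool_pos: [0.3981, 0.1318, 0.3644]
eef_rot: [0.016, 0.947, -0.021, 0.32]
contact_force: [0.3, -0.3, 0.3]
opening: 0.999
finger_force: 0.0
```

```bash
python3 -c "
from log import *
log()"
```

```text
t 7.25 pt [0.487  0.1244 0.2475] z [ 0.605 -0.05  -0.795] y [ 0.043  0.999 -0.031] F [ 0.3 -0.3  0.3] op 0.999 ff 0.0
[ 0.2    0.89  -1.438  2.446  1.707  1.417 -0.742]
```

Emit:
play_rows([
  [100, -0.018, -0.003, -0.013, -0.3, 0.66, 0.4],
  [100, -0.018, -0.003, -0.013, -0.3, 0.66, 0.4],
  [100, -0.018, -0.003, -0.013, -0.3, 0.66, 0.4],
  [100, 0, 0, 0, 0, 0, 0],
])

```text
clock: 7.75
tool_pos: [0.4178, 0.1237, 0.4265]
eef_rot: [0.023, 0.953, -0.01, 0.302]
contact_force: [-0.1, -0.2, -0.3]
opening: 1.0
finger_force: 0.0
```

```bash
python3 -c "
from log import *
log()"
```

```text
t 7.75 pt [0.5024 0.1189 0.3064] z [ 0.576 -0.032 -0.817] y [ 0.05   0.999 -0.005] F [-0.1 -0.2 -0.3] op 1.0 ff 0.0
[ 0.344  0.72  -1.443  2.309  1.577  1.184 -0.499]
```

```bash
cat > fit3.py <<'E'
from fk import *
def fit():
    D=pickle.load(open('D.pkl','rb'));D=[d for d in D if d[3]==1];s=(-1,)*4
    def f(x):
        o=[]
        for q,p,e,w in D:
            P_,R_=fk(q,x[:8],s,x[8],x[9]);o+=list((P_-p)*5)+list((R_.inv()*Ro.from_quat(e)).as_rotvec())
        return np.array(o+list(.003*x[4:8]))
    b=min((least_squares(f,[.3,.35,.35,.1,0,0,0,0,0,r]) for r in(0,1.57,-1.57,3.1)),key=lambda z:z.cost)
    return b.x,f(b.x)
if __name__=='__main__':
    x,res=fit();print(np.round(x,4));print(np.round(res[:-4].reshape(-1,6),4))
    pickle.dump(x,open('fk.pkl','wb'))
E
python3 fit3.py
```

```text
[ 0.2879  0.6108  0.3939  0.1454 -0.0281 -0.0285 -0.0223  0.0317 -0.0591
  1.5206]
[[-0.0234  0.0072  0.0009  0.      0.     -0.009 ]
 [-0.0036  0.004  -0.0033 -0.0365 -0.0039  0.0039]
 [-0.0017 -0.0004 -0.0003 -0.0357 -0.0027  0.0032]
 [ 0.0058 -0.0082  0.0027 -0.034  -0.0011  0.0019]]
```

```bash
sed -i 's/P_,R_=fk(q,x\[:8\],s,x\[8\],x\[9\])/P_,R_=fk(np.array(q)+x[10:17],x[:8],s,x[8],x[9])/; s/list(.003\*x\[4:8\])/list(.003*x[4:8])+list(.02*x[10:17])/; s/\[.3,.35,.35,.1,0,0,0,0,0,r\]/[.3,.35,.35,.1,0,0,0,0,0,r]+[0]*7/; s/res\[:-4\]/res[:-11]/' fit3.py; python3 fit3.py
```

```text
[ 3.2260e-01  5.6540e-01  3.5760e-01  1.6320e-01 -3.8000e-03 -2.6400e-02
 -2.5900e-02  3.0000e-04 -7.9100e-02  1.5238e+00 -0.0000e+00  4.5000e-03
 -2.0900e-02  1.4000e-02  2.1000e-02 -1.5200e-02  0.0000e+00]
[[-0.0013  0.0004  0.      0.0006  0.0007 -0.0011]
 [ 0.0009 -0.0003  0.0003  0.0007 -0.0078 -0.0082]
 [-0.0022  0.0013 -0.0011 -0.0014 -0.0007  0.0014]
 [ 0.0013 -0.0012  0.0009 -0.0047  0.0051  0.0079]]
```

```bash
cat > ik.py <<'E'
from fk import *
x=pickle.load(open('fk.pkl','rb'))
lo=np.array([-3.01,-.46,-1.47,.13,-1,.04,-2.66]);hi=np.array([3.01,2.08,1.51,2.56,4.14,2.09,2.66])
F=lambda q:fk(np.array(q)+x[10:17],x[:8],(-1,)*4,x[8],x[9])
def err(q,p,R):
    P_,R_=F(q);return np.concatenate([(P_-p)*5,(R_.inv()*R).as_rotvec()])
def tcp(g,R): return np.array(g)-R.apply([0,0,.147])
def sols(p,R,n=60,seed=0):
    g=np.random.default_rng(seed);out=[]
    for _ in range(n):
        q0=lo+(hi-lo)*g.random(7);q0[0]=g.uniform(-1.2,1.2)
        z=least_squares(lambda q:np.r_[err(q,p,R),.0005*(q-(lo+hi)/2)],q0,bounds=(lo+.03,hi-.03),max_nfev=150)
        if np.abs(err(z.x,p,R)).max()<.01 and not any(np.abs(z.x-o).max()<.15 for o in out): out.append(z.x)
    return out
if __name__=='__main__':
    for name,g,yaw in[('grasp',(.530,.115,.113),-.05),('hang',(.640,-.12,.193),.09)]:
        for half in(0,1):
            for t in(20,45,65):
                R=toolR(yaw,np.radians(t))*Ro.from_euler('z',np.pi*half)
                S=sols(tcp(g,R),R,25);print(name,'half',half,'tilt',t,[np.round(q,2).tolist() for q in S[:5]])
E
python3 ik.py
```

```text
Traceback (most recent call last):
  File "ik.py", line 20, in <module>
    S=sols(tcp(g,R),R,25);print(name,'half',half,'tilt',t,[np.round(q,2).tolist() for q in S[:5]])
  File "ik.py", line 12, in sols
    z=least_squares(lambda q:np.r_[err(q,p,R),.0005*(q-(lo+hi)/2)],q0,bounds=(lo+.03,hi-.03),max_nfev=150)
ValueError: Initial guess is outside of provided bounds
```

```bash
sed -i 's/q0\[0\]=g.uniform(-1.2,1.2)/q0[0]=g.uniform(-1.2,1.2);q0=np.clip(q0,lo+.05,hi-.05)/' ik.py; time python3 ik.py
```

```text
grasp half 0 tilt 20 [[0.1, 0.89, -0.78, 2.23, 1.81, 0.75, -0.59], [0.01, 0.83, -0.61, 2.23, 1.87, 0.61, -0.66], [-0.14, 0.77, -0.34, 2.23, 2.02, 0.43, -0.82]]
grasp half 0 tilt 45 []
grasp half 0 tilt 65 []
grasp half 1 tilt 20 [[-0.41, 0.75, 0.12, 2.23, 2.89, 0.2, 1.44], [-0.39, 0.75, 0.07, 2.23, 2.73, 0.21, 1.59]]
grasp half 1 tilt 45 []
grasp half 1 tilt 65 []
hang half 0 tilt 20 [[0.68, 0.91, -1.0, 1.87, 1.28, 0.71, 0.65], [0.6, 0.83, -0.81, 1.87, 1.16, 0.55, 0.74], [0.41, 0.73, -0.42, 1.87, 0.69, 0.31, 1.16], [0.5, 0.76, -0.6, 1.87, 0.96, 0.41, 0.91]]
hang half 0 tilt 45 [[0.8, 0.98, -1.02, 2.22, 2.45, 0.73, -0.34], [0.59, 0.8, -0.56, 2.22, 2.98, 0.56, -0.98], [0.41, 0.75, -0.25, 2.22, 3.36, 0.57, -1.42]]
hang half 0 tilt 65 [[0.85, 1.22, -1.05, 2.4, 2.99, 1.17, -0.52], [0.48, 0.95, -0.27, 2.4, 3.45, 1.25, -1.3], [0.68, 1.04, -0.65, 2.4, 3.25, 1.17, -0.96], [0.79, 1.14, -0.89, 2.4, 3.1, 1.16, -0.7]]
hang half 1 tilt 20 [[0.43, 0.73, -0.46, 1.87, 0.76, 0.33, -2.05], [0.28, 0.7, -0.19, 1.87, 0.1, 0.25, -1.42], [0.21, 0.69, -0.07, 1.87, -0.24, 0.25, -1.09], [0.24, 0.69, -0.12, 1.87, -0.08, 0.24, -1.25], [0.67, 0.89, -0.97, 1.87, 1.26, 0.68, -2.48]]
hang half 1 tilt 45 [[0.24, 0.73, 0.03, 2.22, 3.63, 0.64, 1.4], [0.35, 0.74, -0.16, 2.22, 3.45, 0.59, 1.61], [0.12, 0.74, 0.22, 2.22, 3.77, 0.72, 1.22]]
hang half 1 tilt 65 [[0.12, 0.96, 0.34, 2.4, 3.66, 1.45, 1.39], [0.25, 0.93, 0.11, 2.4, 3.59, 1.37, 1.55], [-0.19, 1.15, 0.95, 2.4, 3.76, 1.77, 0.93]]
real	0m25.820s
user	0m26.222s
sys	0m0.071s
```

```bash
cat > sim.py <<'E'
from ik import *
def jac(q):
    J=np.zeros((6,7));P0,R0=F(q)
    for i in range(7):
        d=q.copy();d[i]+=1e-5;P1,R1=F(d);J[:3,i]=(P1-P0)/1e-5;J[3:,i]=(R1*R0.inv()).as_rotvec()/1e-5
    return J
def go(q,g,R,n=40,lam=.02):
    q=np.array(q,float);P0,R0=F(q);g0=P0+R0.apply([0,0,.147]);sl=Slerp([0,1],Ro.concatenate([R0,R]))
    for i in range(1,n+1):
        Ri=sl(i/n);pi=g0+(np.array(g)-g0)*i/n-Ri.apply([0,0,.147])
        for _ in range(4):
            P_,R_=F(q);e=np.r_[pi-P_,(Ri*R_.inv()).as_rotvec()];J=jac(q)
            q=np.clip(q+J.T@np.linalg.solve(J@J.T+lam**2*np.eye(6),e),lo,hi)
    P_,R_=F(q);print(np.round(q,2),'err',np.round((P_-pi)*1000,1),round((Ri*R_.inv()).magnitude(),3));return q
if __name__=='__main__':
    q=status.get_state()['q']
    t=np.radians(25)
    for t in np.radians([20,25,30]):
        a=go(q,(.480,.115,.22),toolR(-.05,t));b=go(a,(.524,.115,.113),toolR(-.05,t));c=go(b,(.53,.14,.26),toolR(.09,t));d=go(c,(.63,.16,.225),toolR(.09,t));e=go(d,(.65,-.12,.20),toolR(.09,t))
    print('via vertical');a=go(q,(.5,.115,.3),toolR(-.05,.0));a=go(a,(.48,.115,.22),toolR(-.05,np.radians(25)))
E
python3 sim.py
```

```text
[ 0.33  0.88 -1.38  2.27  1.46  1.14 -0.39] err [-0.  0. -0.] 0.0
[ 0.26  1.11 -1.23  2.25  1.73  1.18 -0.49] err [-0.  0.  0.] 0.0
[ 0.34  0.88 -1.42  2.09  1.36  1.14 -0.06] err [-0.  0. -0.] 0.0
[ 0.26  1.01 -1.32  1.86  1.42  1.17  0.09] err [-0.  0. -0.] 0.0
[ 0.76  1.1  -1.37  1.84  1.42  1.08  0.59] err [-0.  0. -0.] 0.0
[ 0.3   0.87 -1.37  2.34  1.57  1.17 -0.53] err [ 0. -0.  0.] 0.0
[ 0.23  1.12 -1.21  2.32  1.85  1.25 -0.62] err [-0.  0. -0.] 0.0
[ 0.34  0.86 -1.4   2.16  1.48  1.11 -0.18] err [-0.  0. -0.] 0.0
[ 0.26  0.99 -1.31  1.94  1.54  1.13 -0.03] err [-0.  0. -0.] 0.0
[ 0.79  1.08 -1.33  1.92  1.54  0.97  0.49] err [-0.  0. -0.] 0.0
[ 0.26  0.87 -1.35  2.41  1.69  1.22 -0.67] err [ 0. -0.  0.] 0.0
[ 0.2   1.13 -1.19  2.38  1.96  1.34 -0.74] err [-0.  0. -0.] 0.0
[ 0.33  0.84 -1.39  2.24  1.61  1.11 -0.31] err [-0.  0. -0.] 0.0
[ 0.26  0.98 -1.29  2.01  1.68  1.12 -0.15] err [-0.  0. -0.] 0.0
[ 0.8   1.05 -1.29  1.99  1.68  0.88  0.36] err [-0.  0. -0.] 0.0
via vertical
[ 0.38  0.89 -1.47  1.83  0.91  1.35  0.19] err [-0. -0. -0.] 0.0
[ 0.29  0.85 -1.33  2.34  1.58  1.12 -0.53] err [ 0. -0.  0.] 0.0
```

```bash
python3 - <<'E'
from plan import *
now(); plan([.483,.117,.194],toolR(-.05,.47),100,depth=.147,n=6)
E
```

```text
t 7.75 pt [0.5024 0.1189 0.3064] z [ 0.576 -0.032 -0.817] y [ 0.05   0.999 -0.005] F [-0.1 -0.2 -0.3] op 1.0 ff 0.0
6 dist [-0.0194 -0.0019 -0.1124] ang 8.3
[[100, 0.0099, -0.0005, 0.0135, -0.04, 1.38, 0.02], [100, 0.0096, -0.0005, 0.0138, -0.03, 1.38, 0.02], [100, 0.0092, -0.0005, 0.0142, -0.04, 1.38, 0.03], [100, 0.0089, -0.0005, 0.0144, -0.04, 1.38, 0.02], [100, 0.0085, -0.0006, 0.0147, -0.03, 1.38, 0.02], [100, 0.0082, -0.0005, 0.015, -0.04, 1.38, 0.02]]
```

Emit:
play_rows([
  [100, 0.01, 0, 0.0135, 0, 1.4, 0],
  [100, 0.0095, 0, 0.014, 0, 1.4, 0],
  [100, 0.009, 0, 0.014, 0, 1.4, 0],
  [100, 0.009, 0, 0.0145, 0, 1.4, 0],
  [100, 0.0085, 0, 0.0145, 0, 1.4, 0],
  [100, 0.008, 0, 0.015, 0, 1.4, 0],
  [100, 0, 0, 0, 0, 0, 0],
])

```text
clock: 8.62
tool_pos: [0.4161, 0.1235, 0.3231]
eef_rot: [0.023, 0.973, -0.007, 0.229]
contact_force: [0.2, 0.2, -0.0]
opening: 1.0
finger_force: 0.0
```

```bash
python3 - <<'E'
from log import *
log(); plan([.524,.115,.114],toolR(-.05,.47),100,depth=.147,n=4)
E
```

```text
t 8.62 pt [0.4815 0.1199 0.1914] z [ 0.445 -0.025 -0.895] y [ 0.047  0.999 -0.004] F [ 0.2  0.2 -0. ] op 1.0 ff 0.0
[ 0.247  0.941 -1.335  2.374  1.681  1.222 -0.628]
4 dist [ 0.0425 -0.0049 -0.0774] ang 0.6
[[100, -0.0006, -0.0007, 0.0221, -0.03, -0.12, 0.06], [100, -0.0006, -0.0008, 0.0221, -0.04, -0.12, 0.06], [100, -0.0005, -0.0007, 0.0221, -0.03, -0.12, 0.06], [100, -0.0005, -0.0008, 0.0221, -0.03, -0.13, 0.06]]
```

Emit:
play_rows([
  [100, -0.0005, -0.001, 0.022, 0, 0, 0],
  [100, -0.0005, -0.001, 0.022, 0, 0, 0],
  [100, -0.0005, -0.001, 0.022, 0, 0, 0],
  [100, -0.0005, -0.001, 0.022, 0, 0, 0],
  [100, 0, 0, 0, 0, 0, 0],
])

```text
clock: 9.25
tool_pos: [0.4575, 0.1172, 0.246]
eef_rot: [0.023, 0.973, -0.007, 0.229]
contact_force: [-0.8, 0.7, -0.3]
opening: 1.001
finger_force: 0.0
```

```bash
python3 - <<'E'
from log import *
log(); b=shot('top');a=shot('side')
a=cv2.resize(a[180:300,190:290],(500,600),interpolation=cv2.INTER_CUBIC);b=cv2.resize(b[180:280,190:250],(300,500),interpolation=cv2.INTER_CUBIC)
c=np.zeros((600,800,3),np.uint8);c[:,:500]=a;c[:500,500:]=b
cv2.imwrite('pics/p3.png',c[:,:,::-1])
E
```

```text
t 9.25 pt [0.5231 0.1135 0.1145] z [ 0.446 -0.025 -0.895] y [ 0.049  0.999 -0.004] F [-0.8  0.7 -0.3] op 1.001 ff 0.0
[ 0.243  1.123 -1.223  2.316  1.879  1.265 -0.619]
```

View pics/p3.png

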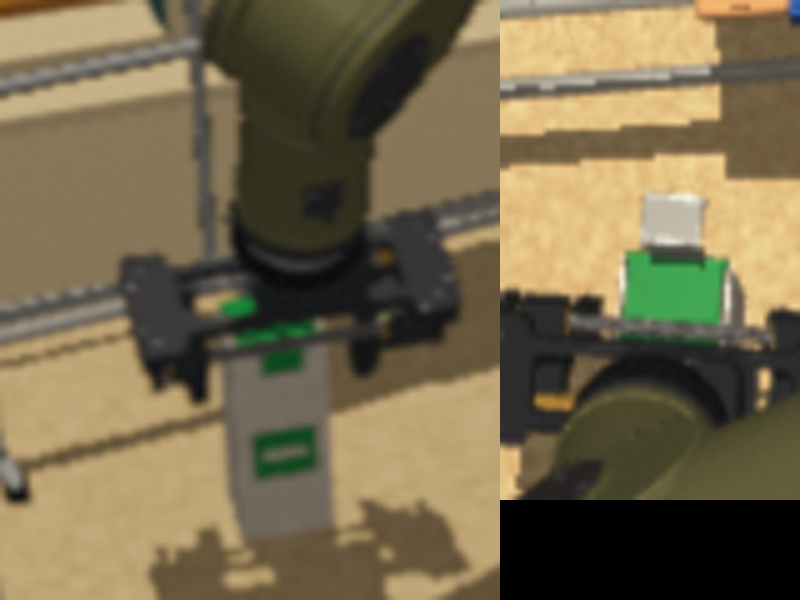

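Emit:
play_rows([
  [50, 0, 0, 0, 0, 0, 0],
  [50, 0, 0, 0, 0, 0, 0],
  [50, 0, 0, 0, 0, 0, 0],
  [50, 0, 0, 0, 0, 0, 0],
  [50, 0, 0, 0, 0, 0, 0],
], grip_force=40)

```text
clock: 9.98
tool_pos: [0.4573, 0.1181, 0.2472]
eef_rot: [0.022, 0.973, -0.006, 0.231]
contact_force: [-0.9, 1.9, 4.8]
opening: 0.659
finger_force: 39.8
```

```bash
python3 - <<'E'
from log import *
log(); 
E
```

```text
t 9.97 pt [0.5233 0.1148 0.1159] z [ 0.448 -0.022 -0.894] y [ 0.046  0.999 -0.002] F [-0.9  1.9  4.8] op 0.659 ff 39.8
[ 0.242  1.121 -1.225  2.317  1.88   1.264 -0.619]
```

```bash
python3 - <<'E'
from plan import *
now(); plan([.520,.134,.230],toolR(.09,.465),50,depth=.147,n=7)
E
```

```text
t 9.97 pt [0.5233 0.1148 0.1159] z [ 0.448 -0.022 -0.894] y [ 0.046  0.999 -0.002] F [-0.9  1.9  4.8] op 0.659 ff 39.8
7 dist [-0.0033  0.0192  0.1141] ang 7.8
[[50, -0.0068, 0.0014, -0.0148, -0.51, 0.0, -0.99], [50, -0.0069, 0.0014, -0.0148, -0.52, 0.01, -0.99], [50, -0.0069, 0.0014, -0.0148, -0.51, 0.0, -0.99], [50, -0.0069, 0.0014, -0.0148, -0.52, 0.01, -0.99], [50, -0.007, 0.0014, -0.0147, -0.51, 0.0, -0.99], [50, -0.0071, 0.0014, -0.0147, -0.52, 0.01, -0.99], [50, -0.0071, 0.0015, -0.0147, -0.51, 0.0, -0.99]]
```

Emit:
play_rows([
  [50, -0.007, 0.001, -0.015, 0, 0, 0],
  [50, -0.007, 0.002, -0.015, -0.6, 0, -1.2],
  [50, -0.007, 0.0015, -0.015, -0.6, 0, -1.2],
  [50, -0.007, 0.0015, -0.015, -0.6, 0, -1.2],
  [50, -0.007, 0.0015, -0.015, -0.6, 0, -1.2],
  [50, -0.007, 0.0015, -0.015, -0.6, 0, -1.1],
  [50, -0.007, 0.0015, -0.015, -0.6, 0, -1.1],
  [50, 0, 0, 0, 0, 0, 0],
])

```text
clock: 10.98
tool_pos: [0.4539, 0.1278, 0.3625]
eef_rot: [-0.043, 0.972, 0.009, 0.23]
contact_force: [0.6, 0.5, -3.4]
opening: 0.657
finger_force: 39.8
```

```bash
python3 - <<'E'
from log import *
log(); b=shot('top');a=shot('side')
cv2.imwrite('pics/top4.png',b[:,:,::-1]);cv2.imwrite('pics/side4.png',a[:,:,::-1])
a=cv2.resize(a[150:270,190:290],(500,600),interpolation=cv2.INTER_CUBIC);b=cv2.resize(b[160:260,190:250],(300,500),interpolation=cv2.INTER_CUBIC)
c=np.zeros((600,800,3),np.uint8);c[:,:500]=a;c[:500,500:]=b
cv2.imwrite('pics/p4.png',c[:,:,::-1])
E
```

```text
t 10.97 pt [0.5195 0.1332 0.231 ] z [ 0.446  0.037 -0.894] y [-0.088  0.996 -0.003] F [ 0.6  0.5 -3.4] op 0.657 ff 39.8
[ 0.332  0.88  -1.361  2.242  1.609  1.103 -0.295]
```

View pics/p4.png

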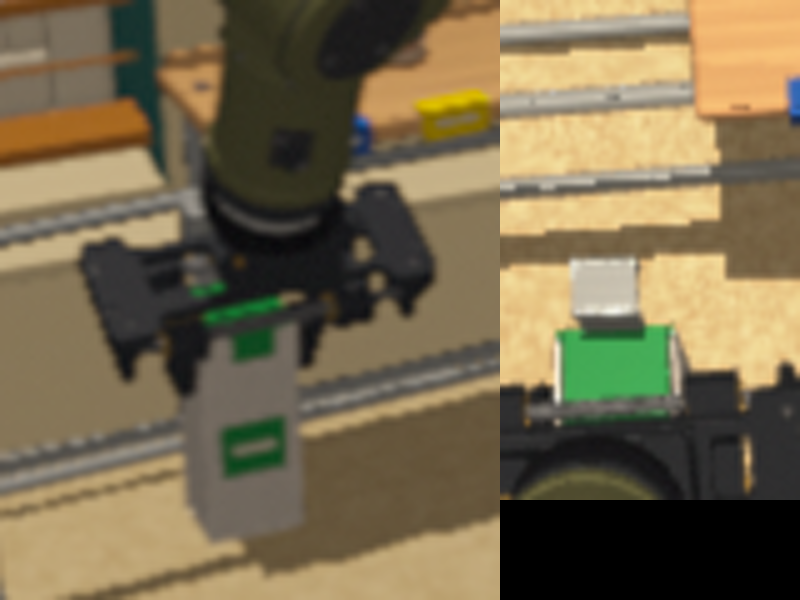

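```bash
python3 - <<'E' | tail -12
from m import *
T=lambda x,y:((x-500+.5)/5-.5+190,(y+.5)/5-.5+160)
for n,p in dict(RL=(571,259),RR=(637,261),FL=(573,317),FR=(640,319),C=(605,289)).items(): print(n,np.round(atz('top',T(*p),.303),4))
for p in [(510,105),(600,99),(680,94)]: print('rail',np.round(atz('top',T(*p),.258),4))
b=cv2.imread('pics/top4.png');
S=lambda x,y:((x+.5)/5-.5+190,(y+.5)/5-.5+150)
print('bottom corner tri expected: ',[np.round(atz('side',S(*p),.115),4) for p in[(210,541),(300,523)]])
E
```

```text
caddy_center 0.69 212.35060449050087 227.03454231433506 201 227 211 239
tag_green 0.61 321.62666666666667 175.14666666666668 313 331 171 179
[ 0.67258772 -0.11970629  0.287     ]
RL [0.5779 0.1494 0.303 ]
RR [0.5776 0.1196 0.303 ]
FL [0.5514 0.1473 0.303 ]
FR [0.5511 0.1172 0.303 ]
C [0.5645 0.1335 0.303 ]
rail [0.66   0.1874 0.258 ]
rail [0.6639 0.1448 0.258 ]
rail [0.6672 0.1068 0.258 ]
bottom corner tri expected:  [array([0.5053, 0.1627, 0.115 ]), array([0.5053, 0.1079, 0.115 ])]
```

```bash
python3 - <<'E'
from plan import *
now(); plan([.617,.142,.233],toolR(.10,.465),50,depth=.147,n=6)
E
```

```text
t 11.28 pt [0.5192 0.1336 0.2301] z [ 0.444  0.038 -0.895] y [-0.09   0.996 -0.002] F [ 0.3  0.3 -3.9] op 0.661 ff 39.8
6 dist [0.0978 0.0084 0.0029] ang 0.6
[[50, -0.0148, -0.0002, 0.0069, -0.06, -0.03, -0.08], [50, -0.0148, -0.0003, 0.0068, -0.07, -0.02, -0.07], [50, -0.0148, -0.0003, 0.0069, -0.07, -0.03, -0.08], [50, -0.0147, -0.0003, 0.0069, -0.06, -0.02, -0.08], [50, -0.0148, -0.0004, 0.0069, -0.07, -0.03, -0.07], [50, -0.0148, -0.0004, 0.0069, -0.06, -0.02, -0.08]]
```

Emit:
play_rows([
  [50, -0.015, 0, 0.0065, 0, 0, 0],
  [50, -0.015, 0, 0.0068, 0, 0, 0],
  [50, -0.015, 0, 0.0068, 0, 0, 0],
  [50, -0.0148, 0, 0.0068, 0, 0, 0],
  [50, -0.0148, 0, 0.0068, 0, 0, 0],
  [50, -0.0148, 0, 0.0068, 0, 0, 0],
  [50, 0, 0, 0, 0, 0, 0],
  [50, 0, 0, 0, 0, 0, 0],
])

```text
clock: 12.28
tool_pos: [0.5509, 0.1371, 0.3657]
eef_rot: [-0.044, 0.972, 0.009, 0.229]
contact_force: [-0.1, -0.7, -3.3]
opening: 0.653
finger_force: 39.8
```

```bash
python3 - <<'E'
from log import *
log(); b=shot('top');a=shot('side')
cv2.imwrite('pics/top5.png',b[:,:,::-1]);cv2.imwrite('pics/side5.png',a[:,:,::-1])
a=cv2.resize(a[130:250,190:290],(500,600),interpolation=cv2.INTER_CUBIC);b=cv2.resize(b[150:230,190:250],(300,400),interpolation=cv2.INTER_CUBIC)
c=np.zeros((600,800,3),np.uint8);c[:,:500]=a;c[:400,500:]=b
cv2.imwrite('pics/p5.png',c[:,:,::-1])
E
```

```text
t 12.28 pt [0.6163 0.1428 0.2342] z [ 0.445  0.038 -0.895] y [-0.091  0.996 -0.002] F [-0.1 -0.7 -3.3] op 0.653 ff 39.8
[ 0.333  0.947 -1.308  1.975  1.561  1.085 -0.01 ]
```

View pics/p5.png

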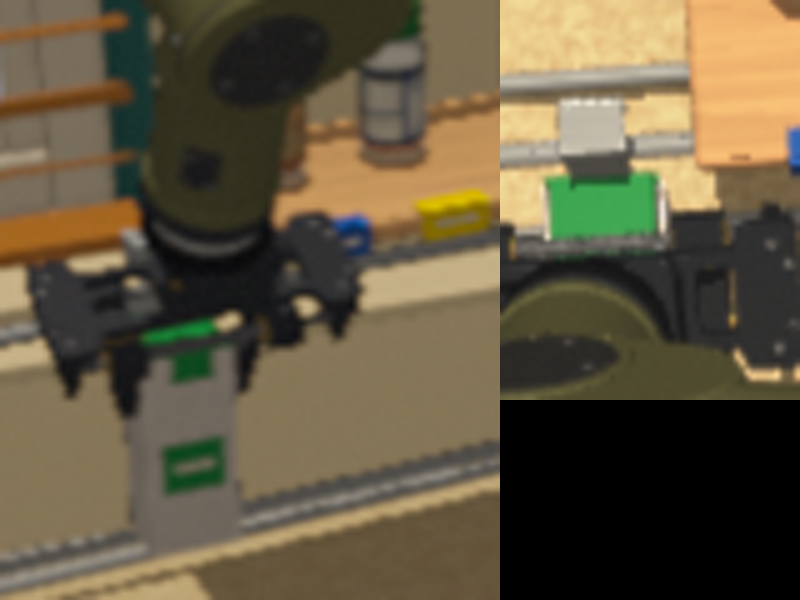

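```bash
python3 - <<'E' | tail -7
from m import *
T=lambda x,y:((x-500+.5)/5-.5+190,(y+.5)/5-.5+150)
for n,p in dict(RL=(559,98),RR=(624,100),FL=(562,150),FR=(628,150)).items(): print(n,np.round(atz('top',T(*p),.306),4))
for p in [(520,156),(670,146)]: print('rail',np.round(atz('top',T(*p),.258),4))
from plan import *
plan([.617,.1428,.206],toolR(.10,.465),50,depth=.147,n=4)
E
```

```text
RR [0.6752 0.1289 0.306 ]
FL [0.651  0.1562 0.306 ]
FR [0.6517 0.1262 0.306 ]
rail [0.6597 0.1826 0.258 ]
rail [0.6661 0.1115 0.258 ]
4 dist [ 0.     -0.     -0.0289] ang 0.6
[[50, 0.0033, -0.0002, 0.0065, -0.09, -0.01, -0.11], [50, 0.0032, -0.0003, 0.0064, -0.09, -0.02, -0.11], [50, 0.0033, -0.0002, 0.0065, -0.09, -0.01, -0.1], [50, 0.0033, -0.0002, 0.0064, -0.09, -0.01, -0.11]]
```

Emit:
play_rows([
  [50, 0.0036, 0, 0.0072, 0, 0, 0],
  [50, 0.0036, 0, 0.0072, 0, 0, 0],
  [50, 0.0036, 0, 0.0072, 0, 0, 0],
  [50, 0.0027, 0, 0.0054, 0, 0, 0],
  [50, 0, 0, 0, 0, 0, 0],
])

```text
clock: 13.2
tool_pos: [0.5516, 0.137, 0.3354]
eef_rot: [-0.044, 0.972, 0.009, 0.229]
contact_force: [-0.1, -0.1, -2.8]
opening: 0.655
finger_force: 39.8
```

Emit:
play_rows([
  [50, 0.0014, 0, 0.0027, 0, 0, 0],
  [50, 0.0014, 0, 0.0027, 0, 0, 0],
  [50, 0, 0, 0, 0, 0, 0],
])

```text
clock: 13.58
tool_pos: [0.5516, 0.137, 0.3299]
eef_rot: [-0.044, 0.972, 0.009, 0.23]
contact_force: [0.1, -0.5, -4.1]
opening: 0.657
finger_force: 39.8
```

Emit:
play_rows([
  [50, 0.0009, 0, 0.0018, 0, 0, 0],
  [50, 0, 0, 0, 0, 0, 0],
])

```text
clock: 13.82
tool_pos: [0.5516, 0.137, 0.3279]
eef_rot: [-0.044, 0.972, 0.009, 0.23]
contact_force: [0.6, 0.2, -4.2]
opening: 0.655
finger_force: 39.8
```

Emit:
play_rows([
  [50, 0.0009, 0, 0.0018, 0, 0, 0],
  [50, 0, 0, 0, 0, 0, 0],
])

```text
clock: 14.08
tool_pos: [0.552, 0.1372, 0.3267]
eef_rot: [-0.044, 0.972, 0.009, 0.231]
contact_force: [-0.6, -1.0, -0.2]
opening: 0.654
finger_force: 39.8
```

Emit:
play_rows([
  [50, 0.0009, 0, 0.0018, 0, 0, 0],
  [50, 0, 0, 0, 0, 0, 0],
])

```text
clock: 14.32
tool_pos: [0.5518, 0.1373, 0.3262]
eef_rot: [-0.044, 0.972, 0.009, 0.232]
contact_force: [-5.3, -4.5, 12.6]
opening: 0.653
finger_force: 39.9
```

Emit:
play_rows([
  [50, -0.0014, 0, -0.0027, 0, 0, 0],
  [50, 0, 0, 0, 0, 0, 0],
  [50, 0, -0.02, 0, 0, 0, 0],
  [50, 0, -0.02, 0, 0, 0, 0],
  [50, 0, -0.02, 0, 0, 0, 0],
  [50, 0, -0.02, 0, 0, 0, 0],
  [50, 0, 0, 0, 0, 0, 0],
])

```text
clock: 15.2
tool_pos: [0.5593, 0.0559, 0.3269]
eef_rot: [-0.042, 0.972, 0.008, 0.23]
contact_force: [0.6, -2.3, -0.7]
opening: 0.653
finger_force: 39.9
```

```bash
python3 - <<'E'
from log import *
log()
E
```

```text
t 15.2 pt [0.6249 0.0612 0.1955] z [ 0.446  0.036 -0.894] y [-0.086  0.996 -0.003] F [ 0.6 -2.3 -0.7] op 0.653 ff 39.9
[ 0.479  1.003 -1.272  2.027  1.664  1.015  0.039]
```

Emit:
play_rows([
  [50, 0, -0.02, 0, 0, 0, -0.05],
  [50, 0, -0.02, 0, 0, 0, -0.05],
  [50, 0, -0.02, 0, 0, 0, -0.05],
  [50, 0, -0.02, 0, 0, 0, 0],
  [50, 0, -0.02, 0, 0, 0, 0],
  [50, 0, -0.02, 0, 0, 0, 0],
  [50, 0, -0.02, 0, 0, 0, 0],
  [50, 0, 0, 0, 0, 0, 0],
])

```text
clock: 16.2
tool_pos: [0.5719, -0.0828, 0.3272]
eef_rot: [-0.044, 0.972, 0.009, 0.23]
contact_force: [0.7, -0.4, -2.6]
opening: 0.653
finger_force: 39.8
```

```bash
python3 - <<'E'
from log import *
log(); b=shot('top');a=shot('side')
cv2.imwrite('pics/top6.png',b[:,:,::-1]);cv2.imwrite('pics/side6.png',a[:,:,::-1])
for n in('side','top'):
    print(n,spot(n,'tag_green')[:2],spot(n,'caddy_center')[:2])
E
```

```text
t 16.2 pt [ 0.6374 -0.0774  0.1957] z [ 0.446  0.037 -0.894] y [-0.089  0.996 -0.004] F [ 0.7 -0.4 -2.6] op 0.653 ff 39.8
[ 0.748  1.013 -1.264  1.976  1.614  0.89   0.359]
side [] [(0.84, array([ 0.6245, -0.0686,  0.1477]))]
top [(0.47, array([ 0.6688, -0.1203,  0.2923]))] [(0.89, array([ 0.6551, -0.075 ,  0.2211])), (0.23, array([ 0.6505, -0.0777,  0.2257]))]
```

Emit:
play_rows([
  [50, 0, -0.015, 0, 0, 0, 0],
  [50, 0, -0.015, 0, 0, 0, 0],
  [50, 0, -0.0155, 0, 0, 0, 0],
  [50, 0, 0, 0, 0, 0, 0],
])

```text
clock: 17.0
tool_pos: [0.5759, -0.128, 0.3274]
eef_rot: [-0.044, 0.972, 0.009, 0.23]
contact_force: [-0.1, 0.1, -4.4]
opening: 0.655
finger_force: 39.8
```

```bash
python3 - <<'E'
from log import *
log(); b=shot('top');a=shot('side')
print([spot(n,l)[:1] for n in('side','top') for l in('tag_green','caddy_center')])
a=cv2.resize(a[140:240,260:340],(480,600),interpolation=cv2.INTER_CUBIC);b=cv2.resize(b[150:240,285:349],(320,450),interpolation=cv2.INTER_CUBIC)
c=np.zeros((600,800,3),np.uint8);c[:,:480]=a;c[:450,480:]=b
cv2.imwrite('pics/p6.png',c[:,:,::-1])
E
```

```text
t 17.0 pt [ 0.6414 -0.1225  0.1959] z [ 0.446  0.037 -0.894] y [-0.09   0.996 -0.003] F [-0.1  0.1 -4.4] op 0.655 ff 39.8
[ 0.825  1.023 -1.26   1.936  1.574  0.856  0.489]
[[(0.58, array([ 0.6664, -0.1058,  0.2875]))], [(0.64, array([ 0.6308, -0.1138,  0.1474]))], [(0.69, array([ 0.7117, -0.0187,  0.2952]))], [(0.68, array([ 0.6592, -0.1148,  0.2227]))]]
```

View pics/p6.png

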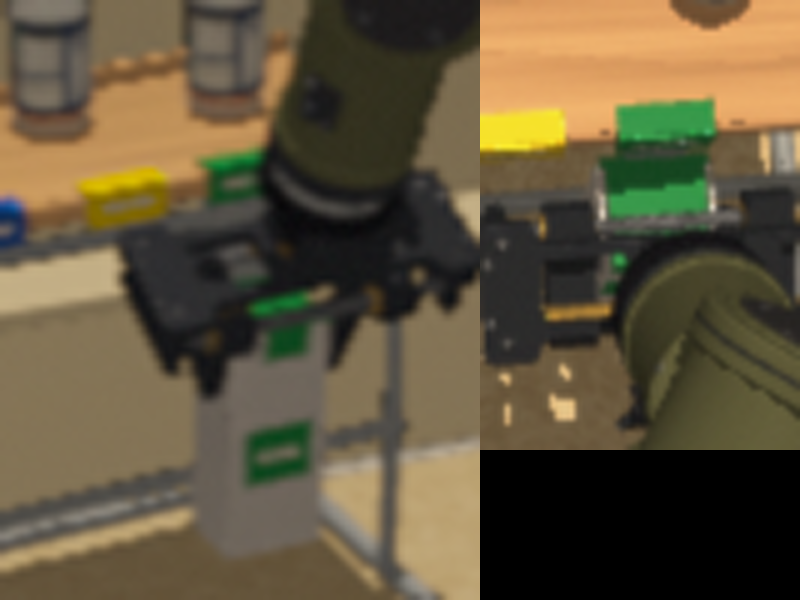

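```bash
python3 - <<'E' | tail -2
from m import *
T=lambda x,y:((x-480+.5)/5-.5+285,(y+.5)/5-.5+150)
u=np.array([-.0905,.9959,0])
a=atz('top',T(655,192),.222);b=atz('top',T(666,123),.286);print(a,b,'delta along rail mm',(a-b)@u*1000)
l=atz('top',T(606,192),.222);rr=atz('top',T(706,192),.222);print(l,rr)
E
```

```text
[ 0.65699886 -0.12232565  0.222     ] [ 0.67515013 -0.12023541  0.286     ] delta along rail mm -0.4389716405273343
[ 0.65648405 -0.09810102  0.222     ] [ 0.65753483 -0.14756227  0.222     ]
```

Emit:
play_rows([
  [50, 0.0004, 0, 0.0009, 0, 0, 0],
  [50, 0.0004, 0, 0.0009, 0, 0, 0],
  [50, 0, 0, 0, 0, 0, 0],
])

```text
clock: 17.88
tool_pos: [0.5764, -0.1271, 0.3266]
eef_rot: [-0.045, 0.972, 0.009, 0.231]
contact_force: [-1.6, -0.6, 1.1]
opening: 0.654
finger_force: 39.8
```

Emit:
play_rows([
  [70, 0, 0, 0, 0, 0, 0],
  [75, 0, 0, 0, 0, 0, 0],
  [85, 0, 0, 0, 0, 0, 0],
  [100, 0, 0, 0, 0, 0, 0],
  [100, 0, 0, 0, 0, 0, 0],
  [100, 0, 0, 0, 0, 0, 0],
])

```text
clock: 18.62
tool_pos: [0.576, -0.1273, 0.3258]
eef_rot: [-0.045, 0.972, 0.009, 0.23]
contact_force: [-0.3, 0.5, 0.1]
opening: 1.0
finger_force: 0.0
```

Emit:
play_rows([
  [100, 0, 0, -0.01, 0, 0, 0],
  [100, 0, 0, -0.015, 0, 0, 0],
  [100, 0, 0, -0.02, 0, 0, 0],
  [100, 0, 0, -0.025, 0, 0, 0],
  [100, 0, 0, -0.03, 0, 0, 0],
  [100, 0, 0, -0.03, 0, 0, 0],
  [100, 0.03, 0, 0, 0, 0, 0],
  [100, 0.03, 0, 0, 0, 0, 0],
])

```text
clock: 19.62
tool_pos: [0.4635, -0.1371, 0.4163]
eef_rot: [-0.045, 0.972, 0.008, 0.231]
contact_force: [0.4, -0.4, 0.3]
opening: 0.999
finger_force: 0.0
```

```bash
python3 - <<'E' | tail -6
from m import *
from plan import *
now();b=shot('top');a=shot('side')
u=np.array([-.0905,.9959,0])
print([spot(n,l)[:1] for n in('side','top') for l in('tag_green','caddy_center')])
hsv=cv2.cvtColor(b,cv2.COLOR_RGB2HSV);g=cv2.inRange(hsv,(45,90,40),(85,255,255));g[:150]=0;g[235:]=0;g[:,:280]=0;g[:,350:]=0
n,_,st,ce=cv2.connectedComponentsWithStats(g)
for i in range(1,n):
    if st[i,4]>25: print(st[i],ce[i],atz('top',ce[i],.287)@u,atz('top',ce[i],.223)@u)
c=cv2.resize(a[140:240,260:340],(480,600),interpolation=cv2.INTER_CUBIC);cv2.imwrite('pics/p7.png',c[:,:,::-1])
E
```

```text
caddy_center 0.96 317.18523316062175 194.28886010362694 303 331 180 209
tag_green 0.47 321.35483870967744 174.6720430107527 312 331 170 180
[ 0.6737198  -0.11907029  0.287     ]
t 19.82 pt [ 0.5305 -0.1317  0.2847] z [ 0.447  0.038 -0.894] y [-0.092  0.996 -0.004] F [ 0.1 -0.2 -0.2] op 1.004 ff 0.0
[[(0.17, array([ 0.6331, -0.1022,  0.1536]))], [], [(0.44, array([ 0.6706, -0.1203,  0.2974]))], [(0.74, array([ 0.6428, -0.1194,  0.2245]))]]
[309 170  23  37 654] [320.46330275 188.07492355] -0.17451396547950598 -0.1832588726439081
```

```bash
python3 - <<'E' | tail -20
from m import *
b=shot('top');u=np.array([-.0905,.9959,0])
hsv=cv2.cvtColor(b,cv2.COLOR_RGB2HSV);g=cv2.inRange(hsv,(45,90,40),(85,255,255))
for r in range(170,208,2):
    x=np.nonzero(g[r,300:345])[0]+300
    if len(x): c=(x.min()+x.max())/2; print(r,x.min(),x.max(),'V',int(hsv[r,x,2].mean()),'s',np.round(atz('top',(c,r),.287 if r<181 else .223)@u,4))
E
```

```text
[ 0.6733713  -0.11757632  0.287     ]
170 325 330 V 150 s -0.195
172 312 331 V 152 s -0.1805
174 313 331 V 151 s -0.1812
176 313 331 V 146 s -0.1808
178 313 330 V 76 s -0.1792
180 312 329 V 68 s -0.1764
182 309 329 V 68 s -0.1811
184 310 329 V 68 s -0.1818
186 310 329 V 81 s -0.1814
188 310 329 V 137 s -0.1809
190 310 329 V 150 s -0.1804
192 311 330 V 151 s -0.1824
194 311 330 V 153 s -0.182
196 311 330 V 153 s -0.1815
198 311 330 V 152 s -0.1811
200 311 330 V 151 s -0.1806
202 311 331 V 142 s -0.1814
204 312 324 V 74 s -0.1736
206 310 323 V 65 s -0.1694
```

```bash
python3 -c "
from plant import r
print(r.finish_job())"
```

```text
the job is handed in; nothing more can be done
None
```

The job is handed in at about 20 s of the 54 s: the lid is pressed shut, and the caddy hangs by itself on the upper rail, within about 1 mm of the green tag's middle by the top camera. The gripper is clear and nothing else was seen to move; the judge's result was not shown.

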